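# Run in the freshly greased line winder

## Task

The bench line winder has fresh grease in it: take the knob of its crank and wind the brass spool anticlockwise (seen from above) up to 22 turns a minute, keep the spool between 20 and 24 for seven seconds on end, never faster than 30. Then bring it to rest with the steel lug on the spool facing the pointer of the stand, and let go. Work by the crank only, keep off the spool itself, and leave the other things on the table where they are.

Things in the scene. Friction and masses are not known exactly. Their poses are not given: they have to be found in the camera images.
- spool (a joint): angle of the brass spool (180 mm across, flanges 42 to 85 mm above the table, vertical axle), rad; grows anticlockwise from above, counts on through full turns; at 0 and every multiple of 2 pi the lug faces the pointer. 22 turns/min is 2.30 rad/s. Inertia about 0.013 kg m2, friction 0.003 N m s/rad x speed + about 0.012 N m from a felt weight on its lower flange (0.4 to 2 times that)
- crank (a joint): angle of the crank RELATIVE to the spool, rad, same sense. The crank is not fixed to the spool: it drives it through a viscous grease drag of 0.016 N m s/rad x (crank speed - spool speed). The spool follows with a time constant of about 0.7 s; at 22 turns/min the crank must run some 0.8 to 1.8 rad/s faster than the spool; a crank held still brakes it. No stops
- lug (a point): middle of the top face of the steel lug, a block 24 mm (radial) x 32 mm x 18 mm standing on the spool's upper flange, 74 mm from the axle, 103 mm above the table; moves with the spool
- mark (a point): the point where lug is when the lug faces the pointer: fixed to the stand, 74 mm from the axle towards the pointer, 103 mm above the table. The pointer is a steel tip on a grey post, 30 mm wide, at the edge of the stand just outside the spool, top at 83 mm; across the spool from it a fork of two thin posts (75 mm high) holds the tail of the felt weight
- axle (a point): point on the vertical axle, 122 mm above the table, at the height of the top of the crank arm (about 120 mm); fixed to the stand (grey foot 270 x 200 x 18 mm, fixed to the table)
- knob_mid (a point): middle of the crank's knob: upright black cylinder, 26 mm in diameter, from 123 to 165 mm above the table (middle at 144), on a circle of 56 mm radius about the axle. It spins freely on its own pin, so it can be gripped from above and led round without turning the gripper. Under it: the crank arm, 18 mm wide, top at 120 mm, then the lug's top at 103 mm
- bottle: dark green glass bottle, 72 mm across, 200 mm tall; origin under its centre; to be left alone
- reel: small fishing reel lying flat, 90 mm across, 46 mm high; origin under its centre; to be left alone
- fly_box: grey flat box, 100 x 70 x 28 mm, lying beside the winder; origin under its centre; to be left alone
- slate: dark slate coaster, 100 x 100 x 8 mm; origin under its centre; to be left alone
- rod: fishing rod butt section with cork handle, 540 mm long, 28 mm thick, lying flat along its x axis, the butt end 130 mm behind the origin; to be left alone
- tippet: white plastic ring spool, 60 mm across, 16 mm high, lying flat; origin under its centre; to be left alone
- mug: white mug, 76 mm across, 85 mm tall; origin under its centre; to be left alone

How it is judged:
By the outcome, as a careful person would: the job done as asked, in the order asked, and still so for the second after the job is handed in, with the robot touching nothing.
It also fails if it takes over 64 s, if anything falls off the work surface, if the arm or the gripper's body presses on something with over 40 N, if the wrist force passes 120 N, or if a joint passes its speed limit or range.

## Robot

A 7-joint arm with a two-finger parallel gripper is mounted at the origin on the work surface. World frame = base frame: x ahead of the robot, y to its left, z up, the work surface at z = 0. Lengths are in m, angles in rad, forces in N, time in s.
With the tool pointing down it reaches from about 0.425 to 0.95 m from the base axis. Payload 4.7 kg.
Tool frame: the origin (TCP) lies between the finger pads; the fingertips stand 25 mm ahead of it and the grasp point (between the pads) lies 6 mm ahead of it; z points along the fingers, y is the line along which they close (so a half turn about z gives the same grasp; the last joint's range is limited). The gripper opens to 85 mm and grips with 20 to 120 N. Pads are 22 mm wide; open, the fingers measure 114 mm over their backs; the gripper's body (76 mm by 85 mm) begins 54 mm behind the grasp point. The pads swing forward as they close: fully open they stand 13 mm farther back than shut.
Start: joints at [1.072, 0.469, -0.049, 1.532, 0.024, 1.141, -0.082], TCP at [0.306, -0.602, 0.256] pointing down, gripper open.
Joint ranges: [-2.59, 2.59], [-0.33, 1.99], [-1.39, 1.29], [0.1, 2.45], [-1.04, 4.18], [0.21, 1.99], [-2.66, 2.66]. Speed limits (rad/s): [2.57, 2.57, 3.14, 3.14, 3.14, 3.14, 3.14].

## Interface

Orientations are given as a rotation vector (axis times angle).
In Python, from plant import * gives the robot as it stands.
- The arm moves only by the tool drive_tool, never from a script. Its argument "increments" is a list of rows, each an object with "slide": the shift along the tool's x, y, z normalised to -1 to 1, where 1 is 0.6 m, a list of three; "roll": the turn about the tool's z normalised to -1 to 1, where 1 is 60 degrees. In form: [{"slide": [tx, ty, tz], "roll": roll}, ...]. A call has 1 to 10 rows; each row is the pose to reach, as a shift and turn from the pose commanded when the call began, along the tool's axes at that moment; what a row does not reach only later rows make up. A row lasts 1/10 s, in which the tool goes at most 50 mm and 8.59 degrees, less where a joint would pass 70% of its speed; a pose out of reach is approached as far as the arm can. A call with a number of a shift or a turn outside -1 to 1 is refused whole. A call with a gripper value outside its range is refused whole. "claw" is the opening, from 0 (shut) to 1 (fully open), set as the call begins (left out, the last holds). The fingers move at their own pace and stop on an object; "newtons" is the grip in N (left out, the last holds). Time passes only in rows, so rows that repeat a pose let the fingers close. It gives the time, the measured TCP pose, the force, the opening and the grip force at its end, in the units of the state.
- get_obs(): the state, without advancing time (a new reading comes with each control period).
- get_image(name): name is "side" or "top"; returns a dict with "frame" (480x640x3 uint8, red, green, blue), "mtx" (3x3 intrinsics, pixels), "position" and "rotation" of the camera in the world. Camera axes: x right, y down, z forward; pixel columns grow to the right and rows downward; lengths in m; the calibration is good to about 2 mm. A picture is of the moment at which its call begins. There is no depth.
- hand_in(): hands the job in; it is judged then, once.
The state is a dict: "clock": time; "q": joint angles; "dq": joint speeds; "effort": joint torques, N m; "position": TCP position; "tcp_rot": TCP orientation; "contact_force": force on the tool from outside, world axes, zero at the start; "moment": the same for the moment, N m; "grip_width": finger opening in m; "grasp_force": force on a finger pad.
Only numpy, scipy, OpenCV 4.12 (cv2) and the standard library are available. Lean on these libraries where they do the work, as an engineer would, in place of code of your own. Each camera call takes 0.05 s, during which the arm holds its last target. There are 200 camera calls.

## Working session

There is one attempt and no reset: what is moved stays moved. The work goes in short steps, Python scripts to look and compute and a tool call to move; the robot and the scene stay as the last step left them, time stands still between calls to the robot, and variables do not carry over. Pictures are saved under pics/ and viewed, at most 10 in all, crops included, and the job is handed in when it is done.

Besides the shell and the picture viewer there is one more tool, called after "Emit:" as name(argument=value, ...), one argument or row to a line, values as JSON. drive_tool: Moves the arm, as the interface text tells. Its arguments: {"type":"object","properties":{"increments":{"type":"array"},"claw":{"type":"number"},"newtons":{"type":"number"}},"required":["increments"]}

```bash
mkdir -p pics; ls
python3 - <<'E'
from plant import *
import cv2
for n in("top","side"):
    i=get_image(n); cv2.imwrite(f"pics/{n}0.png",i["frame"][...,::-1]); print(n,i["mtx"],i["position"],i["rotation"])
print(get_obs())
E
```

```text
pics
top [[531.24802088   0.         314.68116004]
 [  0.         531.24802088 242.23862311]
 [  0.           0.           1.        ]] [0.39868517 0.02119927 1.54428473] [-2.16363132  2.17221903 -0.13398136]
side [[542.18760029   0.         321.13112914]
 [  0.         542.18760029 243.80790441]
 [  0.           0.           1.        ]] [0.05853637 1.02057847 0.87825941] [-0.61700104  2.52282988 -1.36946862]
{'clock': 0.1, 'q': array([ 1.07212018,  0.46939843, -0.04862249,  1.533562  ,  0.02408024,
        1.14099649, -0.08227792]), 'dq': array([-1.31769205e-03,  5.64794060e-04,  5.52213288e-04, -2.39959758e-03,
       -9.49689755e-04,  3.85185433e-05,  1.36724893e-03]), 'effort': array([ 4.43013460e-04, -5.11516321e+01, -4.70662478e-02, -2.38390929e+01,
        1.07932772e-02,  4.37081675e-03, -3.89866341e-05]), 'position': array([ 0.30538168, -0.60143687,  0.2553463 ]), 'tcp_rot': array([-3.05362501e+00, -7.30857235e-01,  6.97248796e-04]), 'contact_force': array([ 0.63017233,  0.78073661, -0.32580928]), 'moment': array([ 0.00322825, -0.04058795, -0.03189881]), 'grasp_force': 0.0, 'grip_width': 0.08520374469265919}
```

View pics/top0.png

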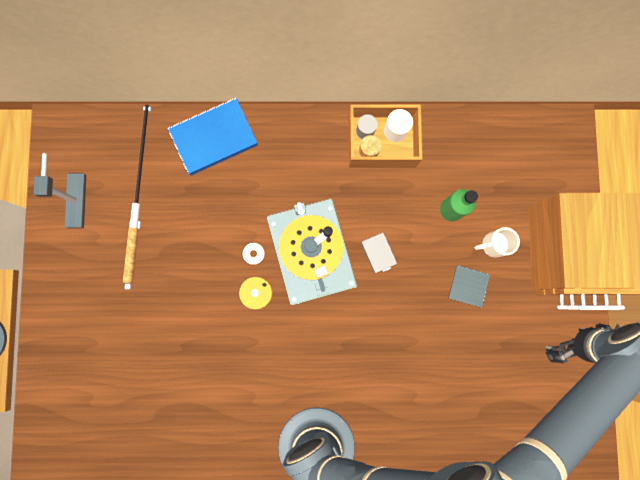

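View pics/side0.png

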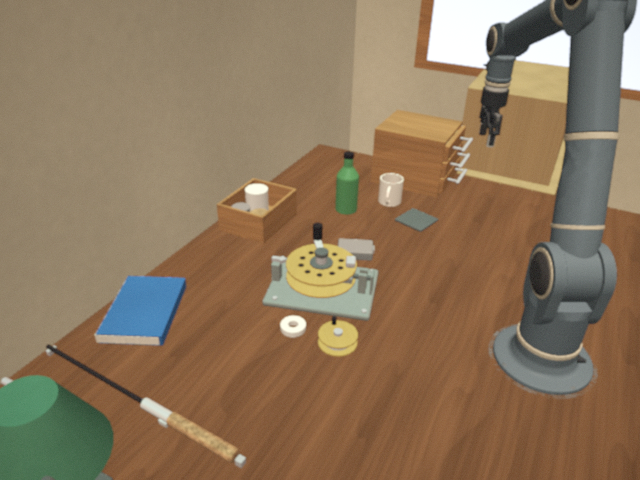

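```bash
cat > h.py <<'E'
import numpy as np, cv2
from scipy.spatial.transform import Rotation as R
def ray(i,u,v):
    d=R.from_rotvec(i["rotation"]).as_matrix()@np.linalg.solve(i["mtx"],[u,v,1.]); return np.array(i["position"]),d
def onz(i,u,v,z):
    o,d=ray(i,u,v); return o+d*(z-o[2])/d[2]
def proj(i,p):
    c=R.from_rotvec(i["rotation"]).as_matrix().T@(np.array(p)-i["position"]); q=i["mtx"]@c; return q[:2]/q[2]
def two(a,ua,b,ub):
    o1,d1=ray(a,*ua);o2,d2=ray(b,*ub)
    s=np.linalg.lstsq(np.c_[d1,-d2],o2-o1,rcond=None)[0]
    p,q=o1+s[0]*d1,o2+s[1]*d2; return (p+q)/2,np.linalg.norm(p-q)
E
python3 - <<'E'
import cv2,numpy as np
a=cv2.imread("pics/top0.png")[190:315,255:405]; b=cv2.imread("pics/side0.png")[215:325,255:405]
f=lambda x:cv2.resize(x,None,fx=4,fy=4,interpolation=cv2.INTER_CUBIC)
cv2.imwrite("pics/ztop.png",f(a)); cv2.imwrite("pics/zside.png",f(b))
E
```

```text
(no output)
```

View pics/ztop.png

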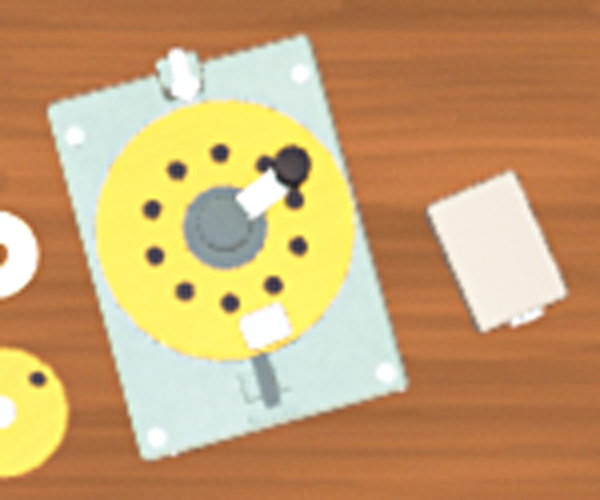

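View pics/zside.png

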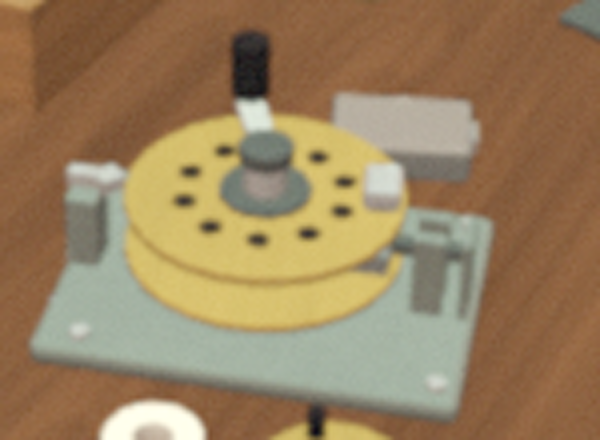

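```bash
cat >> h.py <<'E'
def hsv(i): return cv2.cvtColor(i["frame"],cv2.COLOR_RGB2HSV)
def yellow(i,c0=None):
    h=hsv(i); return ((h[...,0]>20)&(h[...,0]<32)&(h[...,1]>130)&(h[...,2]>120)).astype(np.uint8)
E
python3 - <<'E'
from plant import *; from h import *
t=get_image("top"); s=get_image("side"); o=get_obs()
m=yellow(t); cs,_=cv2.findContours(m,0,cv2.CHAIN_APPROX_NONE)
c=[c for c in cs if cv2.pointPolygonTest(c,(295,247),False)>=0 or (abs(c.mean((0,1))-[311,247])<25).all() and len(c)>60]
c=max(c,key=len); h=cv2.convexHull(c)[:,0]
P=np.array([onz(t,u,v,.085)[:2] for u,v in h]); A=np.c_[2*P,np.ones(len(P))]; x=np.linalg.lstsq(A,(P**2).sum(1),rcond=None)[0]
print("flange centre",x[:2],"r",np.sqrt(x[2]+x[:2]@x[:2]), len(h))
# knob dark blobs
for n,i,(u0,u1,v0,v1) in(("top",t,(318,340,222,242)),("side",s,(308,328,220,243))):
    g=i["frame"].max(2)[v0:v1,u0:u1]; k=g<75; ys,xs=np.nonzero(k); print(n,"knob px",xs.min()+u0,xs.max()+u0,ys.min()+v0,ys.max()+v0,xs.mean()+u0,ys.mean()+v0,len(xs))
# white/grey features
h_=hsv(t); w=((h_[...,1]<40)&(h_[...,2]>215)).astype(np.uint8); n,l,st,ce=cv2.connectedComponentsWithStats(w[190:315,255:360])
for k in range(1,n):
    if st[k,4]>6: print("white",ce[k]+[255,190],st[k,4])
ax=np.r_[x[:2],.122]; print("axle px top",proj(t,ax),"side",proj(s,ax))
ff=((h_[...,0]>60)&(h_[...,0]<100)&(h_[...,1]>12)&(h_[...,1]<60)&(h_[...,2]>150)).astype(np.uint8); ff[:,:262]=0;ff[:,362:]=0;ff[:195]=0;ff[310:]=0
cs,_=cv2.findContours(ff,0,2); c=max(cs,key=cv2.contourArea); r=cv2.minAreaRect(np.vstack([q for q in cs if len(q)>8])); print(r); b=cv2.boxPoints(r); print([onz(t,u,v,.018)[:2].round(4) for u,v in b])
M=R.from_rotvec(o["tcp_rot"]).as_matrix(); print(M.round(4),o["position"],o["clock"])
E
```

```text
flange centre [0.55200269 0.01648371] r 0.08804300605680494 32
top knob px 320 331 227 240 327.10526315789474 232.44736842105263 38
side knob px 313 321 223 238 317.0601503759398 230.97744360902254 133
white [310.41782323 255.30277575] 2738
white [319.81578947 238.10526316] 76
white [258.55223881 253.08955224] 134
white [320.81052632 271.17894737] 95
white [256.24 292.64] 25
axle px top [310.87658644 245.33059828] side [321.23953837 251.3511642 ]
((310.4056701660156, 249.66981506347656), (93.81725311279297, 67.44402313232422), 74.05460357666016)
[array([0.6558, 0.1489]), array([ 0.71  , -0.0401]), array([ 0.4469, -0.112 ]), array([0.395 , 0.0738])]
[[ 8.917e-01  4.527e-01 -5.000e-04]
 [ 4.527e-01 -8.917e-01  1.000e-03]
 [-0.000e+00 -1.200e-03 -1.000e+00]] [ 0.30546162 -0.60160097  0.25565952] 0.2
```

Run:
```python
from plant import *; from h import *
t=get_image("top"); s=get_image("side"); o=get_obs()
ax=np.array([.552,.017])
def pol(p): d=np.array(p[:2])-ax; return np.hypot(*d).round(4),np.degrees(np.arctan2(d[1],d[0])).round(1)
# knob axis: vertical direction from blobs
g=t["frame"].max(2).astype(float)[222:242,320:340]; w=np.clip(95-g,0,None); w[g>95]=0
yy,xx=np.mgrid[222:242,320:340]; sel=(xx>323.0)&(yy<237)&(yy>225); w=w*sel
u,v=(w*xx).sum()/w.sum(),(w*yy).sum()/w.sum(); print(u,v)
p=onz(t,u,v,.158); print("knob top view",p,pol(p))
q,e=two(t,(u,v),s,(317.06,230.98)); print("two",q,e,pol(q))
q,e=two(t,(u,v),s,(317.06,230.98)); 
p=onz(s,317.06,230.98,.144); print("side",p,pol(p))
print("lug",pol(onz(t,320.81,271.18,.103)))
print("pointer top px",pol(onz(t,300,208.5,.083)))
# side lug white
print("side lug",pol(onz(s,255+384/4,215+172/4,.103)), "axle hub side",onz(s,255+266/4,215+142/4,.12), "top hub", onz(t,255+224/4,190+219/4,.12))
M=R.from_rotvec(o["tcp_rot"]).as_matrix()
for a in (ax,):pass
k=ax+.056*np.array([np.cos(0),np.sin(0)])
```

```text
327.71350078492935 231.68053375196232
knob top view [ 0.58411765 -0.02786241  0.158     ] (np.float64(0.0552), np.float64(-54.4))
two [ 0.58624247 -0.02797456  0.14709944] 0.001432780567196337 (np.float64(0.0565), np.float64(-52.7))
side [ 0.58919516 -0.03225421  0.144     ] (np.float64(0.0617), np.float64(-52.9))
lug (np.float64(0.0738), np.float64(-158.3))
pointer top px (np.float64(0.1115), np.float64(15.2))
side lug (np.float64(0.0754), np.float64(-152.5)) axle hub side [0.55445504 0.01012547 0.12      ] top hub [0.55379193 0.01613841 0.12      ]
```

Emit:
drive_tool(
  increments=[
    {"slide": [0.848, -0.64, 0], "roll": 0},
    {"slide": [0.848, -0.64, 0], "roll": 0},
    {"slide": [0.848, -0.64, 0], "roll": 0},
    {"slide": [0.848, -0.64, 0], "roll": 0},
    {"slide": [0.848, -0.64, 0], "roll": 0},
    {"slide": [0.848, -0.64, 0], "roll": 0},
    {"slide": [0.848, -0.64, 0], "roll": 0},
    {"slide": [0.848, -0.64, 0], "roll": 0},
    {"slide": [0.848, -0.64, 0], "roll": 0},
    {"slide": [0.848, -0.64, 0], "roll": 0},
  ],
  claw=1,
  newtons=30,
)

```text
clock: 1.3
position: [0.5257, -0.1508, 0.2567]
tcp_rot: [3.055, 0.731, 0.001]
contact_force: [1.5, -0.5, -0.4]
grip_width: 0.0855
grasp_force: 0.0
```

Emit:
drive_tool(
  increments=[
    {"slide": [0.183, -0.139, 0], "roll": 0},
    {"slide": [0.183, -0.139, 0], "roll": 0},
    {"slide": [0.183, -0.139, 0.04], "roll": 0},
    {"slide": [0.183, -0.139, 0.05], "roll": 0},
    {"slide": [0.183, -0.139, 0.05], "roll": 0},
  ],
)

```text
clock: 1.8
position: [0.5845, -0.0278, 0.2248]
tcp_rot: [-3.054, -0.735, 0.005]
contact_force: [-0.4, -0.9, 0.2]
grip_width: 0.0845
grasp_force: 0.0
```

Run:
```python
from plant import *; from h import *
s=get_image("side");t=get_image("top"); o=get_obs()
print(o["position"],R.from_rotvec(o["tcp_rot"]).as_matrix().round(4),o["q"].round(2),o["clock"])
for i,n in((s,"s1"),(t,"t1")): cv2.imwrite(f"pics/{n}.png",cv2.resize(i["frame"][...,::-1][165:315,235:385],None,fx=3.9,fy=3.9,interpolation=2))
a=cv2.imread("pics/s1.png");b=cv2.imread("pics/t1.png"); cv2.imwrite("pics/st1.png",cv2.resize(np.hstack([a,b]),(800,400)))
```

```text
[ 0.58506928 -0.03012553  0.22641101] [[ 8.925e-01  4.510e-01 -2.000e-04]
 [ 4.510e-01 -8.925e-01 -1.000e-03]
 [-7.000e-04  8.000e-04 -1.000e+00]] [ 0.22  0.37 -0.31  1.77  0.13  1.02 -1.24] 1.9
```

View pics/st1.png

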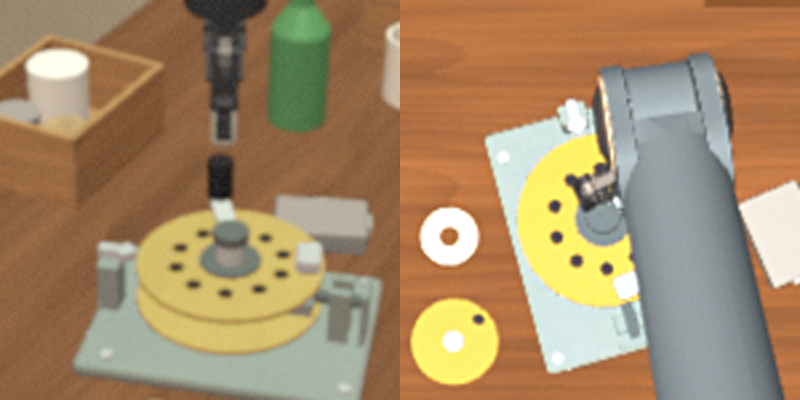

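Emit:
drive_tool(
  increments=[
    {"slide": [0, 0, 0.06], "roll": 0},
    {"slide": [0, 0, 0.118], "roll": 0},
    {"slide": [0, 0, 0.118], "roll": 0},
  ],
)

```text
clock: 2.2
position: [0.5821, -0.0309, 0.1522]
tcp_rot: [-3.055, -0.726, 0.013]
contact_force: [-0.6, 0.0, -0.1]
grip_width: 0.0853
grasp_force: 0.0
```

Emit:
drive_tool(
  increments=[
    {"slide": [0, 0, 0], "roll": 0},
    {"slide": [0, 0, 0], "roll": 0},
    {"slide": [0, 0, 0], "roll": 0},
    {"slide": [0, 0, 0], "roll": 0},
  ],
  claw=0.1,
  newtons=30,
)

```text
clock: 2.6
position: [0.5868, -0.0293, 0.1574]
tcp_rot: [3.053, 0.731, 0.006]
contact_force: [4.6, -7.1, 7.3]
grip_width: 0.0281
grasp_force: 3.7
```

```bash
cat >> h.py <<'E'
def gen(psi,steps,r=.056):
    p0=np.radians(psi);out=[]
    for a in np.cumsum(steps):
        p=p0+np.radians(a); out.append("[%.3f, %.3f]"%(r*(np.cos(p)-np.cos(p0))/.6,-r*(np.sin(p)-np.sin(p0))/.6))
    print("from",psi,"to",psi+sum(steps)); print(", ".join(out))
E
python3 - <<'E'
from plant import *; from h import *
o=get_obs(); print(o["position"],o["contact_force"],o["moment"],o["grip_width"],o["grasp_force"],o["clock"])
gen(-80.9,[2,4,6,8,10,12,14,16,18,20]); gen(29.1,[20]*9); gen(209.1,[20]*9)
E
```

```text
[ 0.58677109 -0.02931638  0.15739646] [ 4.64212525 -7.1460853   7.34083277] [-1.44876505 -0.95048608 -0.03632802] 0.028097479520952266 3.652602732181549 2.6
from -80.9 to 29.099999999999994
[0.003, -0.001], [0.010, -0.002], [0.019, -0.005], [0.031, -0.011], [0.044, -0.020], [0.058, -0.034], [0.070, -0.053], [0.077, -0.078], [0.077, -0.107], [0.067, -0.138]
from 29.1 to 209.1
[-0.020, -0.025], [-0.048, -0.042], [-0.080, -0.048], [-0.112, -0.043], [-0.140, -0.027], [-0.162, -0.003], [-0.173, 0.028], [-0.174, 0.060], [-0.163, 0.091]
from 209.1 to 389.1
[0.020, 0.025], [0.048, 0.042], [0.080, 0.048], [0.112, 0.043], [0.140, 0.027], [0.162, 0.003], [0.173, -0.028], [0.174, -0.060], [0.163, -0.091]
```

Emit:
drive_tool(
  increments=[
    {"slide": [0, 0, 0], "roll": 0},
    {"slide": [0, 0, 0], "roll": 0},
    {"slide": [0, 0, 0], "roll": 0},
  ],
  claw=0,
  newtons=40,
)

```text
clock: 2.9
position: [0.5876, -0.0293, 0.1577]
tcp_rot: [3.053, 0.73, 0.009]
contact_force: [1.1, -1.8, 6.8]
grip_width: 0.0249
grasp_force: 39.4
```

Emit:
drive_tool(
  increments=[
    {"slide": [0.003, -0.001, -0.003], "roll": 0},
    {"slide": [0.01, -0.002, -0.003], "roll": 0},
    {"slide": [0.019, -0.005, -0.003], "roll": 0},
    {"slide": [0.031, -0.011, -0.003], "roll": 0},
    {"slide": [0.044, -0.02, -0.003], "roll": 0},
    {"slide": [0.058, -0.034, -0.003], "roll": 0},
    {"slide": [0.07, -0.053, -0.003], "roll": 0},
    {"slide": [0.077, -0.078, -0.003], "roll": 0},
    {"slide": [0.077, -0.107, -0.003], "roll": 0},
    {"slide": [0.067, -0.138, -0.003], "roll": 0},
  ],
)

```text
clock: 3.9
position: [0.5793, 0.0578, 0.1575]
tcp_rot: [3.048, 0.726, -0.022]
contact_force: [-12.5, -19.3, 19.0]
grip_width: 0.0248
grasp_force: 42.4
```

Emit:
drive_tool(
  increments=[
    {"slide": [-0.02, -0.025, 0], "roll": 0},
    {"slide": [-0.048, -0.042, 0], "roll": 0},
    {"slide": [-0.08, -0.048, 0], "roll": 0},
    {"slide": [-0.112, -0.043, 0], "roll": 0},
    {"slide": [-0.14, -0.027, 0], "roll": 0},
    {"slide": [-0.162, -0.003, 0], "roll": 0},
    {"slide": [-0.173, 0.028, 0], "roll": 0},
    {"slide": [-0.174, 0.06, 0], "roll": 0},
    {"slide": [-0.163, 0.091, 0], "roll": 0},
  ],
)

```text
clock: 4.8
position: [0.515, -0.0343, 0.1577]
tcp_rot: [3.051, 0.728, -0.025]
contact_force: [-11.0, -12.7, 16.3]
grip_width: 0.0251
grasp_force: 42.0
```

Run:
```python
from plant import *; from h import *
s=get_image("side"); o=get_obs(); print(o["clock"],o["position"],o["contact_force"],o["moment"],o["grip_width"],o["grasp_force"],o["dq"].round(2))
np.savez("pics/s2.npz",frame=s["frame"],mtx=s["mtx"],position=s["position"],rotation=s["rotation"])
cv2.imwrite("pics/s2.png",cv2.resize(s["frame"][...,::-1][150:320,235:405],None,fx=3.5,fy=3.5,interpolation=2))
```

```text
4.85 [ 0.5196145  -0.03733974  0.15775569] [ -5.34752056 -17.79418232   8.87705928] [-3.35146077  1.4191027  -0.03873393] 0.025207839763739418 41.469186544418335 [-0.01  0.    0.02  0.01  0.02 -0.06 -0.05]
```

View pics/s2.png

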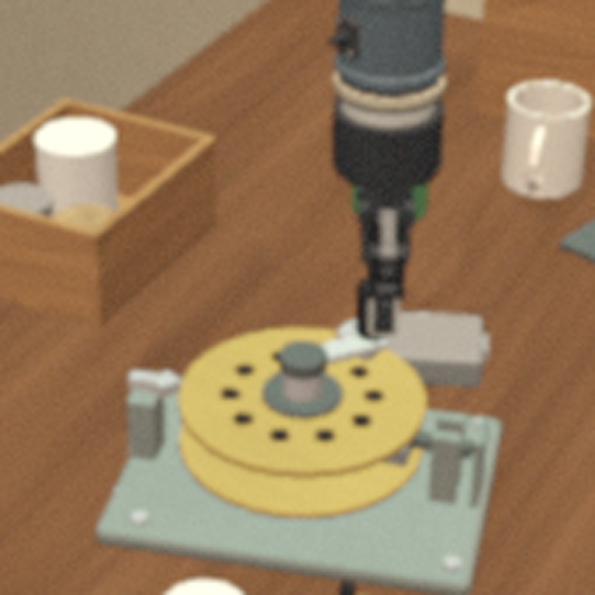

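Emit:
drive_tool(
  increments=[
    {"slide": [0.018, 0.027, 0], "roll": 0},
    {"slide": [0.043, 0.045, 0], "roll": 0},
    {"slide": [0.073, 0.053, 0], "roll": 0},
    {"slide": [0.103, 0.05, 0], "roll": 0},
    {"slide": [0.131, 0.034, 0], "roll": 0},
    {"slide": [0.153, 0.01, 0], "roll": 0},
    {"slide": [0.164, -0.021, 0], "roll": 0},
    {"slide": [0.165, -0.053, 0], "roll": 0},
    {"slide": [0.154, -0.084, 0], "roll": 0},
  ],
)

```text
clock: 5.75
position: [0.5791, 0.0572, 0.1576]
tcp_rot: [3.053, 0.732, -0.008]
contact_force: [-5.6, -9.5, 10.7]
grip_width: 0.0248
grasp_force: 41.5
```

```bash
cat >> h.py <<'E'
import glob
def shot(n):
    from plant import get_image,get_obs
    c=get_obs()["clock"]; s=get_image("side"); np.savez(f"pics/{n}.npz",clock=c,**s); return c,s
def hol(i,ax):
    # unwrap ring on flange plane: polar map of brightness/saturation
    th=np.radians(np.arange(0,360,1.)); H=cv2.GaussianBlur(i["frame"],(0,0),.6).astype(np.float32)
    def ring(r,z):
        p=np.array([proj(i,[ax[0]+r*np.cos(a),ax[1]+r*np.sin(a),z]) for a in th],np.float32)
        return cv2.remap(H,p[None,:,0],p[None,:,1],1)[0]
    return th,ring
E
python3 - <<'E'
from plant import *; from h import *
o=get_obs(); print(o["clock"],o["position"],o["contact_force"],o["moment"])
c,s=shot("s3"); s2=np.load("pics/s2.npz")
for i in(s2,s):
  for ax in([.5525,.0165],[.5495,.0105]):
    th,ring=hol(i,ax)
    L=np.mean([ring(r,.103) for r in(.068,.074,.08)],0); sat=L.max(1)-L.min(1); w=(sat<45)&(L.min(1)>140)
    h=ring(.053,.085); yel=h.max(1)-h.min(1)>60
    d=np.where(h.max(1)<110,1,0); 
    z=(np.exp(10j*th)*np.clip(150-h.max(1),0,None)*(np.abs((th-np.pi*1.0))<10)).sum()
    print(ax,"lug deg",np.nonzero(w)[0],"holes phase",np.degrees(np.angle(z))/10)
E
```

```text
5.75 [0.57906093 0.05718648 0.15759293] [-5.62877141 -9.48101298 10.66538553] [-1.96511576  1.08715722 -0.08276206]
[0.5525, 0.0165] lug deg [240 241 242 243 244 245 246 247 248 249 250 251 252 264 265 266 267 268
 269 270 271 272 273 274] holes phase -9.236292810558599
[0.5495, 0.0105] lug deg [228 229 230 231 232 233 234 235 236 237 238 239 240 241 242 243 244 245
 246 247 248 249 270 271 272 273 274 275 276] holes phase -12.139499581980658
[0.5525, 0.0165] lug deg [253 254 255 256 257] holes phase 2.9509009150033725
[0.5495, 0.0105] lug deg [228 229 230 231 232 233 234 235 236 237 238 239 240 241 242 243 244 245
 246 247 248 249 250 251 252 253 254 255 256 257 258 259 260 261 262 263] holes phase -2.0905515177769765
```

Emit:
drive_tool(
  increments=[
    {"slide": [-0.021, -0.024, 0], "roll": 0},
    {"slide": [-0.05, -0.041, 0], "roll": 0},
    {"slide": [-0.083, -0.046, 0], "roll": 0},
    {"slide": [-0.115, -0.041, 0], "roll": 0},
    {"slide": [-0.143, -0.025, 0], "roll": 0},
    {"slide": [-0.165, -0.001, 0], "roll": 0},
    {"slide": [-0.176, 0.03, 0], "roll": 0},
    {"slide": [-0.177, 0.062, 0], "roll": 0},
    {"slide": [-0.166, 0.093, 0], "roll": 0},
  ],
)

```text
clock: 6.7
position: [0.517, -0.0369, 0.1577]
tcp_rot: [-3.054, -0.732, 0.0]
contact_force: [2.3, 3.8, 2.3]
grip_width: 0.0251
grasp_force: 40.8
```

```bash
cat >> h.py <<'E'
from scipy import ndimage as nd
def lug(i,ax,rng=(.060,.090),z=.103,thr=175):
    f=np.array(i["frame"]).astype(int); w=(f.min(2)>thr)&(f.max(2)-f.min(2)<45)
    l,n=nd.label(w); out=[]
    for k in range(1,n+1):
        v,u=np.nonzero(l==k)
        if not 4<=len(u)<400: continue
        p=np.array([onz(i,a,b,z)[:2] for a,b in zip(u,v)])-ax; c=p.mean(0); r=np.hypot(*c)
        if r<.1: out.append((len(u),round(float(r),3),round(float(np.degrees(np.arctan2(c[1],c[0]))%360),1),(int(u.mean()),int(v.mean()))))
    return out
E
python3 - <<'E'
from plant import *; from h import *
o=get_obs(); print(o["clock"],o["position"],o["contact_force"],o["moment"])
c,s=shot("s4")
f0=cv2.imread("pics/side0.png")[...,::-1]; print("lug",f0[256:260,350:353].reshape(-1,3).mean(0),"box",f0[243:247,350:366].reshape(-1,3).mean(0),f0[243:247,350:366].max((0,1)))
for n in("s2","s3","s4"):
    i=np.load(f"pics/{n}.npz"); print(n,lug(i,[.5515,.0135]))
E
```

```text
6.7 [ 0.51704263 -0.03689443  0.15774358] [2.3428788  3.82272431 2.26454866] [ 0.82614712 -0.55576745  0.02449588]
lug [212.41666667 215.83333333 203.83333333] box [183.71875  175.25     161.453125] [186 178 165]
s2 [(73, 0.054, 262.0, (333, 247))]
s3 [(4, 0.082, 354.8, (294, 247)), (48, 0.028, 9.3, (311, 255)), (8, 0.055, 39.7, (300, 259))]
s4 [(59, 0.052, 261.4, (333, 248)), (4, 0.077, 247.1, (344, 246)), (71, 0.077, 73.4, (300, 269))]
```

```bash
cat >> h.py <<'E'
def sim(prof,Tf,b=.003,k=.016,J=.013,w=0.,a=0.,dt=.005):
    # prof: list of (duration, crank deg) ; returns list of (t, angle deg, w) at segment ends
    t=0;out=[]
    for d,c in prof:
        for _ in range(round(d/dt)):
            tau=k*(np.radians(c)/d-w)-b*w
            if abs(w)<1e-6 and abs(tau)<Tf: w=0
            else:
                s=np.sign(w) if abs(w)>1e-6 else np.sign(tau); wn=w+dt*(tau-Tf*s)/J; w=0 if w*wn<0 else wn
            a+=w*dt; t+=dt
        out.append((round(t,2),round(np.degrees(a),1),round(w,3)))
    return out
ramp=[(.1,x) for x in(2,4,6,8,10,12,14,16,18,20)]; half=[(.1,20)]*9; P=[(.05,0)]
E
python3 - <<'E'
from h import *
for T in(.005,.008,.012,.016,.02,.024):
    o=sim(ramp+half+P+half+P+half+P,T); print(T,[o[i] for i in(9,18,28,38)])
E
```

```text
0.005 [(1.0, np.float64(26.7), np.float64(1.306)), (1.9, np.float64(125.7), np.float64(2.31)), (2.85, np.float64(254.4), np.float64(2.53)), (3.8, np.float64(389.5), np.float64(2.584))]
0.008 [(1.0, np.float64(23.0), np.float64(1.189)), (1.9, np.float64(114.9), np.float64(2.163)), (2.85, np.float64(235.3), np.float64(2.375)), (3.8, np.float64(362.0), np.float64(2.427))]
0.012 [(1.0, np.float64(18.3), np.float64(1.036)), (1.9, np.float64(101.0), np.float64(1.968)), (2.85, np.float64(210.5), np.float64(2.168)), (3.8, np.float64(325.7), np.float64(2.218))]
0.016 [(1.0, np.float64(14.3), np.float64(0.891)), (1.9, np.float64(88.1), np.float64(1.775)), (2.85, np.float64(186.5), np.float64(1.962)), (3.8, np.float64(290.5), np.float64(2.008))]
0.02 [(1.0, np.float64(11.0), np.float64(0.754)), (1.9, np.float64(76.0), np.float64(1.584)), (2.85, np.float64(163.5), np.float64(1.756)), (3.8, np.float64(256.2), np.float64(1.799))]
0.024 [(1.0, np.float64(8.1), np.float64(0.624)), (1.9, np.float64(64.5), np.float64(1.395)), (2.85, np.float64(141.3), np.float64(1.551)), (3.8, np.float64(222.6), np.float64(1.59))]
```

Run:
```python
from h import *
for p in(209.1,89.1,329.1): gen(p,[24]*10)
```

```text
from 209.1 to 449.1
[0.026, 0.029], [0.061, 0.046], [0.100, 0.046], [0.135, 0.031], [0.162, 0.003], [0.174, -0.034], [0.171, -0.073], [0.152, -0.107], [0.121, -0.130], [0.083, -0.139]
from 89.1 to 329.1
[-0.038, 0.007], [-0.070, 0.030], [-0.090, 0.063], [-0.094, 0.102], [-0.083, 0.139], [-0.058, 0.168], [-0.022, 0.184], [0.017, 0.185], [0.052, 0.170], [0.079, 0.141]
from 329.1 to 569.1
[0.013, -0.037], [0.009, -0.075], [-0.010, -0.109], [-0.041, -0.133], [-0.079, -0.141], [-0.117, -0.134], [-0.148, -0.111], [-0.168, -0.078], [-0.173, -0.040], [-0.162, -0.003]
```

Emit:
drive_tool(
  increments=[
    {"slide": [0.026, 0.029, 0], "roll": 0},
    {"slide": [0.061, 0.046, 0], "roll": 0},
    {"slide": [0.1, 0.046, 0], "roll": 0},
    {"slide": [0.135, 0.031, 0], "roll": 0},
    {"slide": [0.162, 0.003, 0], "roll": 0},
    {"slide": [0.174, -0.034, 0], "roll": 0},
    {"slide": [0.171, -0.073, 0], "roll": 0},
    {"slide": [0.152, -0.107, 0], "roll": 0},
    {"slide": [0.121, -0.13, 0], "roll": 0},
    {"slide": [0.083, -0.139, 0], "roll": 0},
  ],
)

```text
clock: 7.75
position: [0.5235, 0.0608, 0.1577]
tcp_rot: [3.053, 0.736, 0.002]
contact_force: [4.4, -7.3, 2.6]
grip_width: 0.0252
grasp_force: 40.9
```

Run:
```python
from plant import *; from h import *
c,s=shot("s5"); o=get_obs(); print(c,o["contact_force"],lug(s,[.5515,.0135]))
```

```text
7.75 [-3.90589063 -1.76123636  9.51865028] [(67, 0.072, 189.5, (349, 262)), (13, 0.041, 113.2, (320, 266))]
```

Emit:
drive_tool(
  increments=[
    {"slide": [-0.038, 0.007, 0], "roll": 0},
    {"slide": [-0.07, 0.03, 0], "roll": 0},
    {"slide": [-0.09, 0.063, 0], "roll": 0},
    {"slide": [-0.094, 0.102, 0], "roll": 0},
    {"slide": [-0.083, 0.139, 0], "roll": 0},
    {"slide": [-0.058, 0.168, 0], "roll": 0},
    {"slide": [-0.022, 0.184, 0], "roll": 0},
    {"slide": [0.017, 0.185, 0], "roll": 0},
    {"slide": [0.052, 0.17, 0], "roll": 0},
    {"slide": [0.079, 0.141, 0], "roll": 0},
  ],
)

```text
clock: 8.8
position: [0.6043, 0.0074, 0.1576]
tcp_rot: [-3.054, -0.731, 0.004]
contact_force: [-9.4, 0.2, 11.7]
grip_width: 0.0248
grasp_force: 42.4
```

Run:
```python
from plant import *; from h import *
c,s=shot("s6"); o=get_obs(); print(c,o["contact_force"],lug(s,[.5515,.0135]))
f24=[(.1,24)]*10
for T in(.016,.018,.02,.022,.024):
    o=sim(ramp+half+P+half+P+half+P+f24+P+f24,T); print(T,[o[i] for i in(37,48,59)])
```

```text
8.8 [-1.38191242  4.75792474  5.50779126] [(90, 0.057, 332.3, (308, 246))]
0.016 [(3.7, np.float64(279.0), np.float64(1.994)), (4.75, np.float64(409.3), np.float64(2.451)), (5.8, np.float64(556.2), np.float64(2.568))]
0.018 [(3.7, np.float64(262.3), np.float64(1.89)), (4.75, np.float64(386.3), np.float64(2.346)), (5.8, np.float64(526.9), np.float64(2.463))]
0.02 [(3.7, np.float64(245.9), np.float64(1.785)), (4.75, np.float64(363.6), np.float64(2.24)), (5.8, np.float64(497.8), np.float64(2.358))]
0.022 [(3.7, np.float64(229.5), np.float64(1.68)), (4.75, np.float64(340.8), np.float64(2.135)), (5.8, np.float64(468.7), np.float64(2.253))]
0.024 [(3.7, np.float64(213.5), np.float64(1.576)), (4.75, np.float64(318.6), np.float64(2.03)), (5.8, np.float64(440.1), np.float64(2.147))]
```

Emit:
drive_tool(
  increments=[
    {"slide": [0.013, -0.037, 0], "roll": 0},
    {"slide": [0.009, -0.075, 0], "roll": 0},
    {"slide": [-0.01, -0.109, 0], "roll": 0},
    {"slide": [-0.041, -0.133, 0], "roll": 0},
    {"slide": [-0.079, -0.141, 0], "roll": 0},
    {"slide": [-0.117, -0.134, 0], "roll": 0},
    {"slide": [-0.148, -0.111, 0], "roll": 0},
    {"slide": [-0.168, -0.078, 0], "roll": 0},
    {"slide": [-0.173, -0.04, 0], "roll": 0},
    {"slide": [-0.162, -0.003, 0], "roll": 0},
  ],
)

```text
clock: 9.85
position: [0.5165, -0.0366, 0.1577]
tcp_rot: [-3.054, -0.732, 0.0]
contact_force: [4.7, 5.4, -0.8]
grip_width: 0.025
grasp_force: 41.4
```

Run:
```python
from plant import *; from h import *
c,s=shot("s7"); print(c,lug(s,[.5515,.0135]))
```

```text
9.85 [(61, 0.052, 260.9, (333, 248)), (74, 0.077, 101.3, (313, 274))]
```

Emit:
drive_tool(
  increments=[
    {"slide": [0.026, 0.029, 0], "roll": 0},
    {"slide": [0.061, 0.046, 0], "roll": 0},
    {"slide": [0.1, 0.046, 0], "roll": 0},
    {"slide": [0.135, 0.031, 0], "roll": 0},
    {"slide": [0.162, 0.003, 0], "roll": 0},
    {"slide": [0.174, -0.034, 0], "roll": 0},
    {"slide": [0.171, -0.073, 0], "roll": 0},
    {"slide": [0.152, -0.107, 0], "roll": 0},
    {"slide": [0.121, -0.13, 0], "roll": 0},
    {"slide": [0.083, -0.139, 0], "roll": 0},
  ],
)

```text
clock: 10.9
position: [0.5234, 0.0608, 0.1577]
tcp_rot: [3.053, 0.735, 0.002]
contact_force: [5.0, -8.1, 4.3]
grip_width: 0.0246
grasp_force: 41.8
```

Run:
```python
from plant import *; from h import *
c,s=shot("s8"); print(c,lug(s,[.5515,.0135]))
```

```text
10.9 [(69, 0.072, 243.3, (344, 247)), (12, 0.041, 112.3, (320, 266))]
```

Run:
```python
from h import *
gen(89.1,[22.5]*8); gen(269.1,[22.5]*8)
```

```text
from 89.1 to 269.1
[-0.036, 0.007], [-0.066, 0.026], [-0.087, 0.056], [-0.095, 0.092], [-0.088, 0.128], [-0.068, 0.158], [-0.039, 0.179], [-0.003, 0.187]
from 269.1 to 449.1
[0.036, -0.007], [0.066, -0.026], [0.087, -0.056], [0.095, -0.092], [0.088, -0.128], [0.068, -0.158], [0.039, -0.179], [0.003, -0.187]
```

Emit:
drive_tool(
  increments=[
    {"slide": [-0.036, 0.007, 0], "roll": 0},
    {"slide": [-0.066, 0.026, 0], "roll": 0},
    {"slide": [-0.087, 0.056, 0], "roll": 0},
    {"slide": [-0.095, 0.092, 0], "roll": 0},
    {"slide": [-0.088, 0.128, 0], "roll": 0},
    {"slide": [-0.068, 0.158, 0], "roll": 0},
    {"slide": [-0.039, 0.179, 0], "roll": 0},
    {"slide": [-0.003, 0.187, 0], "roll": 0},
  ],
)

```text
clock: 11.75
position: [0.5734, -0.0402, 0.1577]
tcp_rot: [-3.054, -0.729, 0.001]
contact_force: [-2.8, 4.2, 7.6]
grip_width: 0.0249
grasp_force: 42.1
```

Emit:
drive_tool(
  increments=[
    {"slide": [0.036, -0.007, 0], "roll": 0},
    {"slide": [0.066, -0.026, 0], "roll": 0},
    {"slide": [0.087, -0.056, 0], "roll": 0},
    {"slide": [0.095, -0.092, 0], "roll": 0},
    {"slide": [0.088, -0.128, 0], "roll": 0},
    {"slide": [0.068, -0.158, 0], "roll": 0},
    {"slide": [0.039, -0.179, 0], "roll": 0},
    {"slide": [0.003, -0.187, 0], "roll": 0},
  ],
)

```text
clock: 12.55
position: [0.5234, 0.0608, 0.1577]
tcp_rot: [3.053, 0.735, 0.002]
contact_force: [4.0, -8.3, 3.1]
grip_width: 0.0245
grasp_force: 41.8
```

Run:
```python
from plant import *; from h import *
c,s=shot("s9"); print(c,lug(s,[.5515,.0135]))
```

```text
12.55 [(12, 0.041, 112.3, (320, 266)), (74, 0.076, 94.9, (309, 273))]
```

Emit:
drive_tool(
  increments=[
    {"slide": [-0.036, 0.007, 0], "roll": 0},
    {"slide": [-0.066, 0.026, 0], "roll": 0},
    {"slide": [-0.087, 0.056, 0], "roll": 0},
    {"slide": [-0.095, 0.092, 0], "roll": 0},
    {"slide": [-0.088, 0.128, 0], "roll": 0},
    {"slide": [-0.068, 0.158, 0], "roll": 0},
    {"slide": [-0.039, 0.179, 0], "roll": 0},
    {"slide": [-0.003, 0.187, 0], "roll": 0},
  ],
)

```text
clock: 13.4
position: [0.5734, -0.0402, 0.1577]
tcp_rot: [-3.054, -0.729, 0.001]
contact_force: [-2.8, 5.1, 7.2]
grip_width: 0.0247
grasp_force: 42.1
```

Emit:
drive_tool(
  increments=[
    {"slide": [0.036, -0.007, 0], "roll": 0},
    {"slide": [0.066, -0.026, 0], "roll": 0},
    {"slide": [0.087, -0.056, 0], "roll": 0},
    {"slide": [0.095, -0.092, 0], "roll": 0},
    {"slide": [0.088, -0.128, 0], "roll": 0},
    {"slide": [0.068, -0.158, 0], "roll": 0},
    {"slide": [0.039, -0.179, 0], "roll": 0},
    {"slide": [0.003, -0.187, 0], "roll": 0},
  ],
)

```text
clock: 14.2
position: [0.5234, 0.0607, 0.1577]
tcp_rot: [3.053, 0.735, 0.002]
contact_force: [3.7, -7.8, 3.1]
grip_width: 0.0248
grasp_force: 41.8
```

Run:
```python
from plant import *; from h import *
c,s=shot("s10"); print(c,lug(s,[.5515,.0135]))
```

```text
14.2 [(24, 0.072, 311.3, (314, 241)), (12, 0.041, 112.3, (320, 266))]
```

Emit:
drive_tool(
  increments=[
    {"slide": [-0.036, 0.007, 0], "roll": 0},
    {"slide": [-0.066, 0.026, 0], "roll": 0},
    {"slide": [-0.087, 0.056, 0], "roll": 0},
    {"slide": [-0.095, 0.092, 0], "roll": 0},
    {"slide": [-0.088, 0.128, 0], "roll": 0},
    {"slide": [-0.068, 0.158, 0], "roll": 0},
    {"slide": [-0.039, 0.179, 0], "roll": 0},
    {"slide": [-0.003, 0.187, 0], "roll": 0},
  ],
)

```text
clock: 15.05
position: [0.5734, -0.0402, 0.1576]
tcp_rot: [-3.054, -0.729, 0.0]
contact_force: [-2.7, 4.8, 7.5]
grip_width: 0.0251
grasp_force: 42.1
```

Emit:
drive_tool(
  increments=[
    {"slide": [0.036, -0.007, 0], "roll": 0},
    {"slide": [0.066, -0.026, 0], "roll": 0},
    {"slide": [0.087, -0.056, 0], "roll": 0},
    {"slide": [0.095, -0.092, 0], "roll": 0},
    {"slide": [0.088, -0.128, 0], "roll": 0},
    {"slide": [0.068, -0.158, 0], "roll": 0},
    {"slide": [0.039, -0.179, 0], "roll": 0},
    {"slide": [0.003, -0.187, 0], "roll": 0},
  ],
)

```text
clock: 15.85
position: [0.5234, 0.0608, 0.1577]
tcp_rot: [3.053, 0.735, 0.002]
contact_force: [3.3, -8.8, 2.1]
grip_width: 0.0249
grasp_force: 41.8
```

Emit:
drive_tool(
  increments=[
    {"slide": [-0.036, 0.007, 0], "roll": 0},
    {"slide": [-0.066, 0.026, 0], "roll": 0},
    {"slide": [-0.087, 0.056, 0], "roll": 0},
    {"slide": [-0.095, 0.092, 0], "roll": 0},
    {"slide": [-0.088, 0.128, 0], "roll": 0},
    {"slide": [-0.068, 0.158, 0], "roll": 0},
    {"slide": [-0.039, 0.179, 0], "roll": 0},
    {"slide": [-0.003, 0.187, 0], "roll": 0},
  ],
)

```text
clock: 16.65
position: [0.5734, -0.0402, 0.1576]
tcp_rot: [-3.054, -0.729, 0.001]
contact_force: [-3.5, 5.3, 6.6]
grip_width: 0.0248
grasp_force: 42.1
```

Emit:
drive_tool(
  increments=[
    {"slide": [0.036, -0.007, 0], "roll": 0},
    {"slide": [0.066, -0.026, 0], "roll": 0},
    {"slide": [0.087, -0.056, 0], "roll": 0},
    {"slide": [0.095, -0.092, 0], "roll": 0},
    {"slide": [0.088, -0.128, 0], "roll": 0},
    {"slide": [0.068, -0.158, 0], "roll": 0},
    {"slide": [0.039, -0.179, 0], "roll": 0},
    {"slide": [0.003, -0.187, 0], "roll": 0},
  ],
)

```text
clock: 17.45
position: [0.5234, 0.0608, 0.1577]
tcp_rot: [3.053, 0.735, 0.002]
contact_force: [4.2, -7.4, 3.8]
grip_width: 0.0245
grasp_force: 41.8
```

Run:
```python
from plant import *; from h import *
c,s=shot("s11"); print(c,lug(s,[.5515,.0135]))
```

```text
17.45 [(56, 0.075, 0.2, (295, 249)), (12, 0.041, 112.3, (320, 266))]
```

Emit:
drive_tool(
  increments=[
    {"slide": [-0.036, 0.007, 0], "roll": 0},
    {"slide": [-0.066, 0.026, 0], "roll": 0},
    {"slide": [-0.087, 0.056, 0], "roll": 0},
    {"slide": [-0.095, 0.092, 0], "roll": 0},
    {"slide": [-0.088, 0.128, 0], "roll": 0},
    {"slide": [-0.068, 0.158, 0], "roll": 0},
    {"slide": [-0.039, 0.179, 0], "roll": 0},
    {"slide": [-0.003, 0.187, 0], "roll": 0},
  ],
)

```text
clock: 18.3
position: [0.5734, -0.0402, 0.1577]
tcp_rot: [-3.054, -0.729, 0.0]
contact_force: [-2.8, 4.9, 7.0]
grip_width: 0.0248
grasp_force: 42.1
```

Emit:
drive_tool(
  increments=[
    {"slide": [0.036, -0.007, 0], "roll": 0},
    {"slide": [0.066, -0.026, 0], "roll": 0},
    {"slide": [0.087, -0.056, 0], "roll": 0},
    {"slide": [0.095, -0.092, 0], "roll": 0},
    {"slide": [0.088, -0.128, 0], "roll": 0},
    {"slide": [0.068, -0.158, 0], "roll": 0},
    {"slide": [0.039, -0.179, 0], "roll": 0},
    {"slide": [0.003, -0.187, 0], "roll": 0},
  ],
)

```text
clock: 19.1
position: [0.5234, 0.0607, 0.1577]
tcp_rot: [3.053, 0.735, 0.002]
contact_force: [4.5, -8.2, 4.0]
grip_width: 0.0249
grasp_force: 41.8
```

Emit:
drive_tool(
  increments=[
    {"slide": [-0.036, 0.007, 0], "roll": 0},
    {"slide": [-0.066, 0.026, 0], "roll": 0},
    {"slide": [-0.087, 0.056, 0], "roll": 0},
    {"slide": [-0.095, 0.092, 0], "roll": 0},
    {"slide": [-0.088, 0.128, 0], "roll": 0},
    {"slide": [-0.068, 0.158, 0], "roll": 0},
    {"slide": [-0.039, 0.179, 0], "roll": 0},
    {"slide": [-0.003, 0.187, 0], "roll": 0},
  ],
)

```text
clock: 19.9
position: [0.5734, -0.0402, 0.1577]
tcp_rot: [-3.054, -0.729, 0.0]
contact_force: [-3.1, 5.3, 7.2]
grip_width: 0.0246
grasp_force: 42.1
```

Emit:
drive_tool(
  increments=[
    {"slide": [0.036, -0.007, 0], "roll": 0},
    {"slide": [0.066, -0.026, 0], "roll": 0},
    {"slide": [0.087, -0.056, 0], "roll": 0},
    {"slide": [0.095, -0.092, 0], "roll": 0},
    {"slide": [0.088, -0.128, 0], "roll": 0},
    {"slide": [0.068, -0.158, 0], "roll": 0},
    {"slide": [0.039, -0.179, 0], "roll": 0},
    {"slide": [0.003, -0.187, 0], "roll": 0},
  ],
)

```text
clock: 20.7
position: [0.5234, 0.0607, 0.1577]
tcp_rot: [3.053, 0.735, 0.002]
contact_force: [4.8, -7.5, 3.7]
grip_width: 0.0246
grasp_force: 41.8
```

Run:
```python
from plant import *; from h import *
c,s=shot("s12"); print(c,lug(s,[.5515,.0135]))
gen(89.1,[19,16,13,10,8,6,4,2,1])
```

```text
20.7 [(66, 0.077, 53.5, (294, 264)), (12, 0.041, 112.3, (320, 266))]
from 89.1 to 168.1
[-0.030, 0.005], [-0.054, 0.016], [-0.070, 0.030], [-0.080, 0.043], [-0.086, 0.054], [-0.090, 0.063], [-0.092, 0.069], [-0.092, 0.072], [-0.093, 0.074]
```

Emit:
drive_tool(
  increments=[
    {"slide": [-0.036, 0.007, 0], "roll": 0},
    {"slide": [-0.066, 0.026, 0], "roll": 0},
    {"slide": [-0.087, 0.056, 0], "roll": 0},
    {"slide": [-0.095, 0.092, 0], "roll": 0},
    {"slide": [-0.088, 0.128, 0], "roll": 0},
    {"slide": [-0.068, 0.158, 0], "roll": 0},
    {"slide": [-0.039, 0.179, 0], "roll": 0},
    {"slide": [-0.003, 0.187, 0], "roll": 0},
  ],
)

```text
clock: 21.55
position: [0.5734, -0.0401, 0.1576]
tcp_rot: [-3.054, -0.729, 0.001]
contact_force: [-2.6, 4.6, 7.3]
grip_width: 0.0248
grasp_force: 42.1
```

Emit:
drive_tool(
  increments=[
    {"slide": [0.036, -0.007, 0], "roll": 0},
    {"slide": [0.066, -0.026, 0], "roll": 0},
    {"slide": [0.087, -0.056, 0], "roll": 0},
    {"slide": [0.095, -0.092, 0], "roll": 0},
    {"slide": [0.088, -0.128, 0], "roll": 0},
    {"slide": [0.068, -0.158, 0], "roll": 0},
    {"slide": [0.039, -0.179, 0], "roll": 0},
    {"slide": [0.003, -0.187, 0], "roll": 0},
  ],
)

```text
clock: 22.35
position: [0.5234, 0.0608, 0.1577]
tcp_rot: [3.053, 0.735, 0.002]
contact_force: [4.6, -8.4, 4.7]
grip_width: 0.0251
grasp_force: 41.8
```

Emit:
drive_tool(
  increments=[
    {"slide": [-0.036, 0.007, 0], "roll": 0},
    {"slide": [-0.066, 0.026, 0], "roll": 0},
    {"slide": [-0.087, 0.056, 0], "roll": 0},
    {"slide": [-0.095, 0.092, 0], "roll": 0},
    {"slide": [-0.088, 0.128, 0], "roll": 0},
    {"slide": [-0.068, 0.158, 0], "roll": 0},
    {"slide": [-0.039, 0.179, 0], "roll": 0},
    {"slide": [-0.003, 0.187, 0], "roll": 0},
  ],
)

```text
clock: 23.15
position: [0.5734, -0.0401, 0.1576]
tcp_rot: [-3.054, -0.729, 0.001]
contact_force: [-3.7, 4.3, 7.7]
grip_width: 0.0247
grasp_force: 42.1
```

Emit:
drive_tool(
  increments=[
    {"slide": [0.036, -0.007, 0], "roll": 0},
    {"slide": [0.066, -0.026, 0], "roll": 0},
    {"slide": [0.087, -0.056, 0], "roll": 0},
    {"slide": [0.095, -0.092, 0], "roll": 0},
    {"slide": [0.088, -0.128, 0], "roll": 0},
    {"slide": [0.068, -0.158, 0], "roll": 0},
    {"slide": [0.039, -0.179, 0], "roll": 0},
    {"slide": [0.003, -0.187, 0], "roll": 0},
  ],
)

```text
clock: 23.95
position: [0.5234, 0.0608, 0.1577]
tcp_rot: [3.053, 0.735, 0.002]
contact_force: [4.7, -8.0, 3.8]
grip_width: 0.0249
grasp_force: 41.8
```

Emit:
drive_tool(
  increments=[
    {"slide": [-0.036, 0.007, 0], "roll": 0},
    {"slide": [-0.066, 0.026, 0], "roll": 0},
    {"slide": [-0.087, 0.056, 0], "roll": 0},
    {"slide": [-0.095, 0.092, 0], "roll": 0},
    {"slide": [-0.088, 0.128, 0], "roll": 0},
    {"slide": [-0.068, 0.158, 0], "roll": 0},
    {"slide": [-0.039, 0.179, 0], "roll": 0},
    {"slide": [-0.003, 0.187, 0], "roll": 0},
  ],
)

```text
clock: 24.75
position: [0.5734, -0.0402, 0.1576]
tcp_rot: [-3.054, -0.729, 0.0]
contact_force: [-3.5, 4.2, 8.0]
grip_width: 0.0248
grasp_force: 42.1
```

Emit:
drive_tool(
  increments=[
    {"slide": [0.036, -0.007, 0], "roll": 0},
    {"slide": [0.066, -0.026, 0], "roll": 0},
    {"slide": [0.087, -0.056, 0], "roll": 0},
    {"slide": [0.095, -0.092, 0], "roll": 0},
    {"slide": [0.088, -0.128, 0], "roll": 0},
    {"slide": [0.068, -0.158, 0], "roll": 0},
    {"slide": [0.039, -0.179, 0], "roll": 0},
    {"slide": [0.003, -0.187, 0], "roll": 0},
  ],
)

```text
clock: 25.55
position: [0.5234, 0.0608, 0.1577]
tcp_rot: [3.053, 0.735, 0.002]
contact_force: [3.3, -6.8, 3.1]
grip_width: 0.0244
grasp_force: 41.8
```

Emit:
drive_tool(
  increments=[
    {"slide": [-0.036, 0.007, 0], "roll": 0},
    {"slide": [-0.066, 0.026, 0], "roll": 0},
    {"slide": [-0.087, 0.056, 0], "roll": 0},
    {"slide": [-0.095, 0.092, 0], "roll": 0},
    {"slide": [-0.088, 0.128, 0], "roll": 0},
    {"slide": [-0.068, 0.158, 0], "roll": 0},
    {"slide": [-0.039, 0.179, 0], "roll": 0},
    {"slide": [-0.003, 0.187, 0], "roll": 0},
  ],
)

```text
clock: 26.35
position: [0.5734, -0.0402, 0.1577]
tcp_rot: [-3.054, -0.729, 0.0]
contact_force: [-3.8, 4.0, 7.5]
grip_width: 0.025
grasp_force: 42.1
```

Emit:
drive_tool(
  increments=[
    {"slide": [0.036, -0.007, 0], "roll": 0},
    {"slide": [0.066, -0.026, 0], "roll": 0},
    {"slide": [0.087, -0.056, 0], "roll": 0},
    {"slide": [0.095, -0.092, 0], "roll": 0},
    {"slide": [0.088, -0.128, 0], "roll": 0},
    {"slide": [0.068, -0.158, 0], "roll": 0},
    {"slide": [0.039, -0.179, 0], "roll": 0},
    {"slide": [0.003, -0.187, 0], "roll": 0},
  ],
)

```text
clock: 27.15
position: [0.5235, 0.0607, 0.1577]
tcp_rot: [3.053, 0.735, 0.002]
contact_force: [4.3, -8.2, 3.9]
grip_width: 0.0247
grasp_force: 41.8
```

Emit:
drive_tool(
  increments=[
    {"slide": [-0.036, 0.007, 0], "roll": 0},
    {"slide": [-0.066, 0.026, 0], "roll": 0},
    {"slide": [-0.087, 0.056, 0], "roll": 0},
    {"slide": [-0.095, 0.092, 0], "roll": 0},
    {"slide": [-0.088, 0.128, 0], "roll": 0},
    {"slide": [-0.068, 0.158, 0], "roll": 0},
    {"slide": [-0.039, 0.179, 0], "roll": 0},
    {"slide": [-0.003, 0.187, 0], "roll": 0},
  ],
)

```text
clock: 27.95
position: [0.5734, -0.0402, 0.1576]
tcp_rot: [-3.054, -0.729, 0.0]
contact_force: [-2.9, 5.8, 7.1]
grip_width: 0.025
grasp_force: 42.1
```

Emit:
drive_tool(
  increments=[
    {"slide": [0.036, -0.007, 0], "roll": 0},
    {"slide": [0.066, -0.026, 0], "roll": 0},
    {"slide": [0.087, -0.056, 0], "roll": 0},
    {"slide": [0.095, -0.092, 0], "roll": 0},
    {"slide": [0.088, -0.128, 0], "roll": 0},
    {"slide": [0.068, -0.158, 0], "roll": 0},
    {"slide": [0.039, -0.179, 0], "roll": 0},
    {"slide": [0.003, -0.187, 0], "roll": 0},
  ],
)

```text
clock: 28.75
position: [0.5235, 0.0608, 0.1577]
tcp_rot: [3.053, 0.735, 0.002]
contact_force: [4.1, -8.4, 2.9]
grip_width: 0.0251
grasp_force: 41.8
```

Run:
```python
from plant import *; from h import *
c,s=shot("s13"); print(c,lug(s,[.5515,.0135]))
```

```text
28.75 [(60, 0.076, 18.5, (292, 254)), (13, 0.041, 113.2, (320, 266))]
```

Run:
```python
from h import *
T=.0198; st=dict(w=2.26,a=np.radians(18.5))
c1=[(.1,x) for x in(20,18,16,14,14,14,14,14,14,14)]; c2=[(.1,x) for x in(14,14,13,12,12,12,12,12,12,12)]
c3=[(.1,x) for x in(12,12,10,8,6,4,2,0,0,0)]
o=sim(P+c1+c2+P+c3,T,**st); print([o[i] for i in(10,20,31)])
gen(89.1,[x for _,x in c1]); gen(239.1+2,[0]); gen(89.1+sum(x for _,x in c1),[x for _,x in c2])
```

```text
[(1.05, np.float64(120.4), np.float64(1.32)), (2.05, np.float64(182.7), np.float64(0.89)), (3.1, np.float64(209.9), 0)]
from 89.1 to 241.1
[-0.032, 0.005], [-0.058, 0.019], [-0.076, 0.037], [-0.087, 0.057], [-0.094, 0.079], [-0.094, 0.102], [-0.090, 0.124], [-0.080, 0.144], [-0.065, 0.162], [-0.047, 0.175]
from 241.1 to 241.1
[0.000, -0.000]
from 241.1 to 366.1
[0.021, 0.008], [0.044, 0.012], [0.065, 0.010], [0.083, 0.003], [0.100, -0.006], [0.115, -0.019], [0.126, -0.035], [0.134, -0.053], [0.138, -0.072], [0.138, -0.092]
```

Emit:
drive_tool(
  increments=[
    {"slide": [-0.032, 0.005, 0], "roll": 0},
    {"slide": [-0.058, 0.019, 0], "roll": 0},
    {"slide": [-0.076, 0.037, 0], "roll": 0},
    {"slide": [-0.087, 0.057, 0], "roll": 0},
    {"slide": [-0.094, 0.079, 0], "roll": 0},
    {"slide": [-0.094, 0.102, 0], "roll": 0},
    {"slide": [-0.09, 0.124, 0], "roll": 0},
    {"slide": [-0.08, 0.144, 0], "roll": 0},
    {"slide": [-0.065, 0.162, 0], "roll": 0},
    {"slide": [-0.047, 0.175, 0], "roll": 0},
  ],
)

```text
clock: 29.8
position: [0.5472, -0.0462, 0.1577]
tcp_rot: [-3.054, -0.73, -0.001]
contact_force: [-1.0, 4.0, 6.3]
grip_width: 0.0246
grasp_force: 41.9
```

Run:
```python
from plant import *; from h import *
c,s=shot("s14"); L=lug(s,[.5515,.0135]); print(c,L)
T=.0198
for x in ([14]*20,[15]*20,[16]*20):
  o=sim(P+[(.1,y) for y in x]+[(.1,y) for y in(12,9,6,3,1,0,0,0)],T,w=1.32,a=np.radians(123)); print(x[0],o[20],o[-1])
```

```text
29.8 [(54, 0.06, 282.0, (327, 244)), (76, 0.075, 123.9, (325, 274))]
14 (2.05, np.float64(248.0), np.float64(1.023)) (2.85, np.float64(271.9), 0)
15 (2.05, np.float64(259.4), np.float64(1.162)) (2.85, np.float64(286.8), 0)
16 (2.05, np.float64(270.8), np.float64(1.301)) (2.85, np.float64(301.9), 0)
```

Run:
```python
from h import *
gen(241.1,[15]*10);gen(31.1,[15]*10);gen(181.1,[15]*8+[12,9]);gen(322.1,[6,3,1,0,0])
```

```text
from 241.1 to 391.1
[0.023, 0.009], [0.047, 0.012], [0.071, 0.008], [0.093, -0.002], [0.112, -0.017], [0.127, -0.037], [0.136, -0.059], [0.138, -0.084], [0.135, -0.108], [0.125, -0.130]
from 31.1 to 181.1
[-0.015, -0.019], [-0.035, -0.034], [-0.057, -0.042], [-0.082, -0.045], [-0.106, -0.041], [-0.128, -0.032], [-0.147, -0.017], [-0.162, 0.003], [-0.171, 0.026], [-0.173, 0.050]
from 181.1 to 322.1
[0.004, 0.024], [0.013, 0.046], [0.029, 0.065], [0.048, 0.080], [0.071, 0.089], [0.095, 0.092], [0.119, 0.088], [0.142, 0.078], [0.157, 0.066], [0.167, 0.056]
from 322.1 to 332.1
[0.006, -0.008], [0.008, -0.012], [0.009, -0.014], [0.009, -0.014], [0.009, -0.014]
```

Emit:
drive_tool(
  increments=[
    {"slide": [0.023, 0.009, 0], "roll": 0},
    {"slide": [0.047, 0.012, 0], "roll": 0},
    {"slide": [0.071, 0.008, 0], "roll": 0},
    {"slide": [0.093, -0.002, 0], "roll": 0},
    {"slide": [0.112, -0.017, 0], "roll": 0},
    {"slide": [0.127, -0.037, 0], "roll": 0},
    {"slide": [0.136, -0.059, 0], "roll": 0},
    {"slide": [0.138, -0.084, 0], "roll": 0},
    {"slide": [0.135, -0.108, 0], "roll": 0},
    {"slide": [0.125, -0.13, 0], "roll": 0},
  ],
)

```text
clock: 30.85
position: [0.5777, 0.0575, 0.1576]
tcp_rot: [3.055, 0.732, 0.0]
contact_force: [-0.4, -2.1, 8.1]
grip_width: 0.0248
grasp_force: 42.2
```

Emit:
drive_tool(
  increments=[
    {"slide": [-0.015, -0.019, 0], "roll": 0},
    {"slide": [-0.035, -0.034, 0], "roll": 0},
    {"slide": [-0.057, -0.042, 0], "roll": 0},
    {"slide": [-0.082, -0.045, 0], "roll": 0},
    {"slide": [-0.106, -0.041, 0], "roll": 0},
    {"slide": [-0.128, -0.032, 0], "roll": 0},
    {"slide": [-0.147, -0.017, 0], "roll": 0},
    {"slide": [-0.162, 0.003, 0], "roll": 0},
    {"slide": [-0.171, 0.026, 0], "roll": 0},
    {"slide": [-0.173, 0.05, 0], "roll": 0},
  ],
)

```text
clock: 31.85
position: [0.4989, -0.0173, 0.1577]
tcp_rot: [-3.055, -0.731, -0.001]
contact_force: [2.5, 1.4, 4.8]
grip_width: 0.0249
grasp_force: 41.9
```

Emit:
drive_tool(
  increments=[
    {"slide": [0.004, 0.024, 0], "roll": 0},
    {"slide": [0.013, 0.046, 0], "roll": 0},
    {"slide": [0.029, 0.065, 0], "roll": 0},
    {"slide": [0.048, 0.08, 0], "roll": 0},
    {"slide": [0.071, 0.089, 0], "roll": 0},
    {"slide": [0.095, 0.092, 0], "roll": 0},
    {"slide": [0.119, 0.088, 0], "roll": 0},
    {"slide": [0.142, 0.078, 0], "roll": 0},
    {"slide": [0.157, 0.066, 0], "roll": 0},
    {"slide": [0.167, 0.056, 0], "roll": 0},
  ],
)

```text
clock: 32.85
position: [0.6032, -0.0002, 0.1576]
tcp_rot: [-3.054, -0.733, 0.003]
contact_force: [-3.6, 0.0, 9.4]
grip_width: 0.0251
grasp_force: 42.3
```

Emit:
drive_tool(
  increments=[
    {"slide": [0.006, -0.008, 0], "roll": 0},
    {"slide": [0.008, -0.012, 0], "roll": 0},
    {"slide": [0.009, -0.014, 0], "roll": 0},
    {"slide": [0.009, -0.014, 0], "roll": 0},
    {"slide": [0.009, -0.014, 0], "roll": 0},
  ],
)

```text
clock: 33.35
position: [0.604, 0.0087, 0.1577]
tcp_rot: [-3.055, -0.732, 0.002]
contact_force: [-2.5, -0.1, 7.3]
grip_width: 0.0249
grasp_force: 42.3
```

Run:
```python
from plant import *; from h import *
c,s=shot("s15"); t=get_image("top"); print(c,lug(s,[.5515,.0135]))
a=s["frame"][...,::-1][205:305,250:400]; b=t["frame"][...,::-1][190:315,255:380]
cv2.imwrite("pics/st15.png",np.hstack([cv2.resize(a,(450,300),interpolation=2),cv2.resize(b,(300,300),interpolation=2)]))
```

```text
33.35 [(62, 0.052, 336.2, (308, 247)), (57, 0.075, 5.7, (294, 250))]
```

View pics/st15.png

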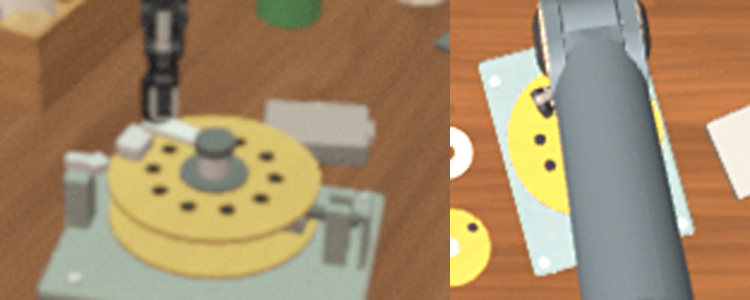

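```bash
cat >> h.py <<'E'
def circ(i,z,box):
    m=yellow(i); k=np.zeros_like(m); u0,u1,v0,v1=box; k[v0:v1,u0:u1]=m[v0:v1,u0:u1]
    cs,_=cv2.findContours(k,0,1); c=max(cs,key=cv2.contourArea); return cv2.convexHull(c)[:,0]
def fitc(P):
    A=np.c_[2*P,np.ones(len(P))]; x=np.linalg.lstsq(A,(P**2).sum(1),rcond=None)[0]; return x[:2],np.sqrt(x[2]+x[:2]@x[:2])
E
python3 - <<'E'
from plant import *; from h import *
c,s=shot("s16"); print(c,lug(s,[.5515,.0135]))
s0=dict(s); s0["frame"]=cv2.imread("pics/side0.png")[...,::-1].copy()
# upper flange far rim+side rims in side view (hull upper part)
h=circ(s0,.085,(275,365,235,305)); P=np.array([onz(s0,u,v,.085)[:2] for u,v in h])
up=h[:,1]<262; C,r=fitc(P[up]); print("side flange centre",C,r,up.sum())
an=lambda p,C:np.degrees(np.arctan2(*(np.array(p[:2])-C)[::-1]))
for nm,(u,v),z in(("tip",(285,260),.083),("base",(272.5,258.7),.083)): p=onz(s0,u,v,z); print(nm,p,an(p,C),np.hypot(*(p[:2]-C)))
# white pixels of pointer in side0
f=s0["frame"].astype(int); w=(f.min(2)>170)&(f.max(2)-f.min(2)<45); l,n=nd.label(w)
for k in range(1,n+1):
    v,u=np.nonzero(l==k)
    if len(u)>3 and 262<u.mean()<372 and 225<v.mean()<322:
        p=onz(s0,u.mean(),v.mean(),.103); print("white",len(u),u.mean().round(1),v.mean().round(1),[(onz(s0,u.mean(),v.mean(),z)[:2].round(4).tolist(),an(onz(s0,u.mean(),v.mean(),z),C).round(1)) for z in(.018,.083,.103)])
print("lug now w/ C",lug(s,C))
E
```

```text
33.45 [(63, 0.053, 336.0, (308, 247)), (60, 0.075, 6.2, (294, 250))]
side flange centre [0. 0.] 0.0 0
tip [0.64096486 0.04399386 0.083     ] 3.9264485123139563 0.6424728832677248
base [0.67196125 0.05418357 0.083     ] 4.610068377030385 0.6741422597215144
white 49 318.5 243.8 [([0.6445, -0.1526], np.float64(-13.3)), ([0.6002, -0.064], np.float64(-6.1)), ([0.5866, -0.0367], np.float64(-3.6))]
white 38 278.7 257.6 [([0.7097, -0.0376], np.float64(-3.0)), ([0.6605, 0.0424], np.float64(3.7)), ([0.6454, 0.067], np.float64(5.9))]
white 65 350.4 259.5 [([0.5303, -0.1242], np.float64(-13.2)), ([0.4947, -0.0377], np.float64(-4.4)), ([0.4837, -0.011], np.float64(-1.3))]
white 20 274.5 296.5 [([0.6315, 0.1151], np.float64(10.3)), ([0.5882, 0.1835], np.float64(17.3)), ([0.5749, 0.2046], np.float64(19.6))]
white 22 363.8 309.6 [([0.4132, 0.0556], np.float64(7.7)), ([0.3864, 0.1285], np.float64(18.4)), ([0.3782, 0.151], np.float64(21.8))]
lug now w/ C []
```

```bash
cat >> h.py <<'E'
def lugp(i,u0v0,z=.103,thr=175):
    f=np.array(i["frame"]).astype(int); w=(f.min(2)>thr)&(f.max(2)-f.min(2)<45); l,n=nd.label(w)
    k=l[u0v0[1],u0v0[0]]; v,u=np.nonzero(l==k); return onz(i,u.mean(),v.mean(),z)[:2]
E
python3 - <<'E'
from h import *
Q=[]
for n in range(4,17):
    i=np.load(f"pics/s{n}.npz")
    for x in lug(i,np.array([.5515,.0135])):
        if x[0]>=50 and x[1]>.068: Q.append((n,*x[:3],onz(i,*x[3],.103)[:2])); 
# sub-pixel centroids
P=[]
for n in(4,5,7,9,11,12,13,14,15,16):
    i=np.load(f"pics/s{n}.npz"); L=[x for x in lug(i,np.array([.5515,.0135])) if x[0]>=50 and x[1]>.068]; r,a=L[0][1:3]
    P.append(np.array([.5515,.0135])+r*np.array([np.cos(np.radians(a)),np.sin(np.radians(a))]))
P=np.array(P); C,r=fitc(P); d=P-C; print("centre",C,r,np.hypot(*d.T).round(4)); print(np.degrees(np.arctan2(d[:,1],d[:,0])).round(1))
for q in([.641,.044],[.672,.0542],[.6605,.0424]): e=np.array(q)-C; print(np.degrees(np.arctan2(e[1],e[0])),np.hypot(*e))
E
```

```text
centre [0.55278477 0.01650753] 0.07366881706017586 [0.0738 0.0738 0.0743 0.0731 0.0738 0.0738 0.0739 0.0733 0.0735 0.0735]
[  73.7 -168.4  102.7   96.1   -2.1   52.9   16.6  126.     3.5    4. ]
17.309758286124524 0.09240001596080062
17.545473803112316 0.12503197062815133
13.516257940965641 0.11078353262945945
```

Run:
```python
from h import *
pr=P+[(.1,x) for x in(20,18,16,14,14,14,14,14,14,14)]+P+[(.1,15)]*28+[(.1,x) for x in(12,9,6,3,1,0,0)]
for T in(.0165,.0175,.0185,.0198): o=sim(pr,T,w=2.26,a=np.radians(16.6)); print(T,o[10],o[-1],"actual 126, 363.6")
for nm,n in(("a",(8,12,14,12,8,4)),("b",(8,12,14,14,12,8,4)),("c",(8,12,14,14,14,12,8,4))):
    print(nm,[sim([(.1,x) for x in n]+[(.3,0)],T)[-1] for T in(.0165,.0175,.0185,.0198)])
```

```text
0.0165 (1.05, np.float64(123.6), np.float64(1.456)) (4.6, np.float64(374.6), np.float64(0.228)) actual 126, 363.6
0.0175 (1.05, np.float64(122.1), np.float64(1.415)) (4.6, np.float64(362.8), np.float64(0.175)) actual 126, 363.6
0.0185 (1.05, np.float64(120.5), np.float64(1.374)) (4.6, np.float64(350.9), np.float64(0.123)) actual 126, 363.6
0.0198 (1.05, np.float64(118.5), np.float64(1.32)) (4.6, np.float64(335.6), np.float64(0.054)) actual 126, 363.6
a [(0.9, np.float64(9.5), 0), (0.9, np.float64(8.5), 0), (0.9, np.float64(7.6), 0), (0.9, np.float64(6.5), 0)]
b [(1.0, np.float64(14.0), 0), (1.0, np.float64(12.8), 0), (1.0, np.float64(11.6), 0), (1.0, np.float64(10.1), 0)]
c [(1.1, np.float64(19.0), 0), (1.1, np.float64(17.5), 0), (1.1, np.float64(16.0), 0), (1.1, np.float64(14.1), 0)]
```

Run:
```python
from h import *
gen(332.1,[8,12,14,12,8,4,0,0])
```

```text
from 332.1 to 390.1
[0.005, -0.012], [0.010, -0.031], [0.010, -0.054], [0.006, -0.073], [0.001, -0.085], [-0.002, -0.090], [-0.002, -0.090], [-0.002, -0.090]
```

Emit:
drive_tool(
  increments=[
    {"slide": [0.005, -0.012, 0], "roll": 0},
    {"slide": [0.01, -0.031, 0], "roll": 0},
    {"slide": [0.01, -0.054, 0], "roll": 0},
    {"slide": [0.006, -0.073, 0], "roll": 0},
    {"slide": [0.001, -0.085, 0], "roll": 0},
    {"slide": [-0.002, -0.09, 0], "roll": 0},
    {"slide": [-0.002, -0.09, 0], "roll": 0},
    {"slide": [-0.002, -0.09, 0], "roll": 0},
  ],
)

```text
clock: 34.3
position: [0.5791, 0.0565, 0.1577]
tcp_rot: [-3.055, -0.732, -0.001]
contact_force: [0.4, 1.0, 6.3]
grip_width: 0.0248
grasp_force: 42.1
```

Run:
```python
from plant import *; from h import *
C=np.array([.5528,.0165])
for n in("s17","s18"): c,s=shot(n); print(c,lug(s,C))
t=get_image("top"); p=lambda i,a,r,z:proj(i,[C[0]+r*np.cos(np.radians(a)),C[1]+r*np.sin(np.radians(a)),z])
im=s["frame"][...,::-1][225:285,260:340]
cv2.imwrite("pics/s18.png",cv2.resize(im,None,fx=8,fy=8,interpolation=2))
# foot direction in side view: contours of the pale green foot
h=hsv(s); m=((h[...,0]>55)&(h[...,0]<100)&(h[...,1]>15)&(h[...,1]<70)&(h[...,2]>110)).astype(np.uint8); m[:235]=0;m[325:]=0;m[:,:255]=0;m[:,385:]=0
cs,_=cv2.findContours(m,0,2); q=cv2.convexHull(max(cs,key=cv2.contourArea)); q=cv2.approxPolyDP(q,4,True)[:,0]; print([(tuple(map(int,x)),onz(s,*x,.018)[:2].round(4).tolist()) for x in q])
```

```text
34.3 [(48, 0.075, 11.6, (292, 252)), (46, 0.026, 2.8, (311, 254)), (7, 0.052, 37.6, (300, 259))]
34.35 [(48, 0.075, 11.6, (292, 252)), (45, 0.027, 2.4, (311, 254)), (7, 0.052, 37.6, (300, 259))]
[((370, 296), [0.4202, -0.0007]), ((365, 315), [0.4027, 0.0728]), ((265, 299), [0.6473, 0.1348]), ((283, 265), [0.6814, -0.0127]), ((356, 283), [0.4733, -0.0334])]
```

View pics/s18.png

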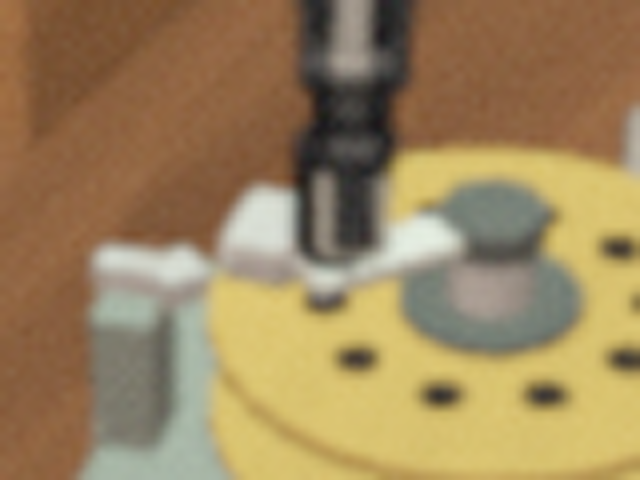

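Run:
```python
from plant import *; from h import *
gen(390.1,[4]*10)
t=get_image("top"); t0=dict(t); t0["frame"]=cv2.imread("pics/top0.png")[...,::-1].copy()
g=t0["frame"].astype(int); C=np.array([.5525,.0165])
def cen(zx,zy,rad=3,img=g):
    u0,v0=255+zx/4,190+zy/4; yy,xx=np.mgrid[int(v0)-rad:int(v0)+rad+1,int(u0)-rad:int(u0)+rad+1]; f=img[yy,xx].min(2); w=np.clip(f-np.percentile(f,50)-10,0,None); return (w*xx).sum()/w.sum(),(w*yy).sum()/w.sum()
S=[onz(t,*cen(*z),.02)[:2] for z in((75,135),(300,73),(157,437),(387,373))]; print(np.round(S,4), "centre",np.mean(S,0))
an=lambda e:np.degrees(np.arctan2(e[1],e[0])).round(2)
print(an(S[0]-S[2]),an(S[1]-S[3]),an(S[1]-S[0])+90,an(S[3]-S[2])+90)
for z in((178,55),(185,95),(181,75)): p=onz(t,255+z[0]/4,190+z[1]/4,.083)[:2]; print("ptr",p,an(p-C))
for z in((262,355),(272,405)): p=onz(t,255+z[0]/4,190+z[1]/4,.06)[:2]; print("tail",p,an(C-p))
```

```text
from 390.1 to 430.1
[-0.003, -0.006], [-0.007, -0.011], [-0.011, -0.016], [-0.016, -0.020], [-0.021, -0.025], [-0.026, -0.029], [-0.031, -0.032], [-0.037, -0.036], [-0.043, -0.039], [-0.049, -0.041]
[[ 0.6268  0.1252]
 [ 0.6721 -0.0386]
 [ 0.4094  0.0659]
 [ 0.4547 -0.0984]] centre [0.5407603  0.01351793]
15.26 15.4 15.459999999999994 15.420000000000002
ptr [0.6730253  0.04766809] 14.5
ptr [0.64475224 0.04283266] 15.93
ptr [0.65887473 0.0455962 ] 15.3
tail [ 0.46479502 -0.01022726] 16.95
tail [ 0.43002266 -0.0169863 ] 15.29
```

Emit:
drive_tool(
  increments=[
    {"slide": [-0.003, -0.006, 0], "roll": 0},
    {"slide": [-0.007, -0.011, 0], "roll": 0},
    {"slide": [-0.011, -0.016, 0], "roll": 0},
    {"slide": [-0.016, -0.02, 0], "roll": 0},
    {"slide": [-0.021, -0.025, 0], "roll": 0},
    {"slide": [-0.026, -0.029, 0], "roll": 0},
    {"slide": [-0.031, -0.032, 0], "roll": 0},
    {"slide": [-0.037, -0.036, 0], "roll": 0},
    {"slide": [-0.043, -0.039, 0], "roll": 0},
    {"slide": [-0.049, -0.041, 0], "roll": 0},
  ],
)

```text
clock: 35.5
position: [0.5417, 0.0656, 0.1577]
tcp_rot: [-3.054, -0.732, -0.001]
contact_force: [-0.4, 1.7, 5.8]
grip_width: 0.0249
grasp_force: 42.1
```

Run:
```python
from plant import *; from h import *
C=np.array([.5528,.0165])
for n in("s19","s20"): c,s=shot(n); print(c,lug(s,C))
for nm,n in(("a",(8,12,8,4)),("b",(8,12,12,8,4)),("c",(8,12,12,12,8,4))):
    print(nm,[sim([(.1,x) for x in n]+[(.3,0)],T)[-1] for T in(.0165,.0175,.0185,.0198)])
```

```text
35.5 [(61, 0.073, 10.0, (293, 252)), (12, 0.04, 86.0, (312, 265))]
35.55 [(61, 0.073, 10.3, (293, 252)), (12, 0.04, 86.0, (312, 265))]
a [(0.7, np.float64(2.8), 0), (0.7, np.float64(2.4), 0), (0.7, np.float64(2.0), 0), (0.7, np.float64(1.6), 0)]
b [(0.8, np.float64(5.4), 0), (0.8, np.float64(4.8), 0), (0.8, np.float64(4.2), 0), (0.8, np.float64(3.4), 0)]
c [(0.9, np.float64(8.5), 0), (0.9, np.float64(7.6), 0), (0.9, np.float64(6.8), 0), (0.9, np.float64(5.7), 0)]
```

Run:
```python
from h import *
print(sim([(.1,x) for x in (8,12,12,11,8,4)]+[(.3,0)],.0198)[-1]); gen(70.1,[8,12,12,11,8,4,0,0])
```

```text
(0.9, np.float64(5.4), 0)
from 70.1 to 125.1
[-0.013, -0.004], [-0.032, -0.006], [-0.051, -0.003], [-0.068, 0.002], [-0.080, 0.008], [-0.085, 0.011], [-0.085, 0.011], [-0.085, 0.011]
```

Emit:
drive_tool(
  increments=[
    {"slide": [-0.013, -0.004, 0], "roll": 0},
    {"slide": [-0.032, -0.006, 0], "roll": 0},
    {"slide": [-0.051, -0.003, 0], "roll": 0},
    {"slide": [-0.068, 0.002, 0], "roll": 0},
    {"slide": [-0.08, 0.008, 0], "roll": 0},
    {"slide": [-0.085, 0.011, 0], "roll": 0},
    {"slide": [-0.085, 0.011, 0], "roll": 0},
    {"slide": [-0.085, 0.011, 0], "roll": 0},
  ],
)

```text
clock: 36.4
position: [0.4983, 0.0359, 0.1576]
tcp_rot: [-3.055, -0.731, 0.002]
contact_force: [-1.9, 0.5, 8.3]
grip_width: 0.0244
grasp_force: 42.2
```

Run:
```python
from plant import *; from h import *
C=np.array([.5528,.0165])
for n in("s21","s22"): c,s=shot(n); print(c,lug(s,C))
o=get_obs(); print(o["position"],o["contact_force"])
```

```text
36.4 [(63, 0.073, 16.8, (292, 254)), (35, 0.015, 221.5, (326, 256)), (7, 0.045, 167.7, (334, 264))]
36.45 [(61, 0.073, 16.9, (292, 254)), (35, 0.015, 221.5, (326, 256)), (7, 0.045, 167.7, (334, 264))]
[0.49843017 0.0360665  0.15763849] [-2.38725976  1.05995808  7.64301378]
```

Run:
```python
from plant import *; from h import *
t=get_image("top"); C=np.array([.5525,.0165]); print(lug(t,C),lug(t,C,thr=200))
print(proj(t,[.5525+.074*np.cos(.269),.0165+.074*np.sin(.269),.103]))
a=t["frame"][...,::-1][190:310,260:380]; cv2.imwrite("pics/t23.png",cv2.resize(a,None,fx=5,fy=5,interpolation=2))
gen(125.1,[-8,-11,-8,-4,0,0])
```

```text
[(52, 0.094, 131.3, (284, 268)), (29, 0.053, 209.9, (320, 262))] []
[303.58331207 220.06010971]
from 125.1 to 94.1
[0.011, -0.007], [0.028, -0.013], [0.041, -0.016], [0.047, -0.017], [0.047, -0.017], [0.047, -0.017]
```

View pics/t23.png

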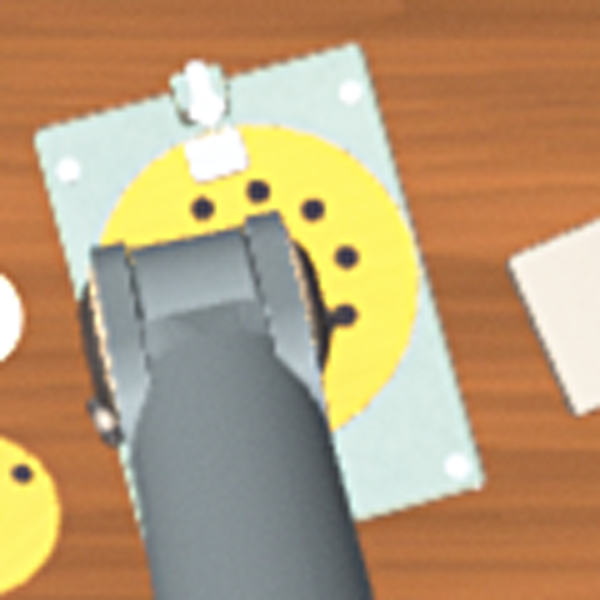

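Emit:
drive_tool(
  increments=[
    {"slide": [0, 0, 0], "roll": 0},
    {"slide": [0, 0, 0], "roll": 0},
    {"slide": [0, 0, 0], "roll": 0},
    {"slide": [0, 0, 0], "roll": 0},
    {"slide": [0, 0, 0], "roll": 0},
  ],
  claw=1,
)

```text
clock: 37.05
position: [0.4985, 0.0357, 0.157]
tcp_rot: [3.055, 0.731, -0.001]
contact_force: [0.2, -0.2, -0.0]
grip_width: 0.0853
grasp_force: 0.0
```

Emit:
drive_tool(
  increments=[
    {"slide": [0, 0, -0.04], "roll": 0},
    {"slide": [0, 0, -0.1], "roll": 0},
    {"slide": [0, 0, -0.18], "roll": 0},
    {"slide": [0, 0, -0.25], "roll": 0},
    {"slide": [0, 0, -0.25], "roll": 0},
    {"slide": [0, 0, -0.25], "roll": 0},
  ],
)

```text
clock: 37.65
position: [0.4989, 0.0359, 0.3081]
tcp_rot: [3.055, 0.731, 0.003]
contact_force: [-0.2, 0.1, -0.2]
grip_width: 0.0853
grasp_force: 0.0
```

Run:
```python
from plant import *; from h import *
C=np.array([.5528,.0165])
for n in("s24","s25"): c,s=shot(n); print(c,lug(s,C))
t=get_image("top"); o=get_obs(); print(o["position"],o["contact_force"],o["grip_width"])
b=t["frame"].astype(int); w=b[214:228,294:312]; m=(w.min(2)>190); yy,xx=np.nonzero(m); yy+=214;xx+=294
P=np.array([onz(t,u,v,.103)[:2] for u,v in zip(xx,yy)])-[.5525,.0165]; r=np.hypot(*P.T); k=r<.087; p=P[k].mean(0); print("top lug",np.degrees(np.arctan2(p[1],p[0])),np.hypot(*p),k.sum())
```

```text
37.65 [(60, 0.073, 16.6, (292, 254)), (35, 0.015, 220.9, (326, 256)), (9, 0.046, 169.9, (335, 264))]
37.7 [(61, 0.073, 16.9, (292, 254)), (34, 0.016, 219.9, (326, 256)), (7, 0.045, 167.7, (334, 264))]
[0.4977897 0.0357035 0.305669 ] [-0.10613876  1.09289529 -1.00456645] 0.08542255124601683
top lug 17.234965629801803 0.0741816011663655 100
```

```bash
python3 -c "
from plant import *
print(hand_in())"
```

```text
the job is handed in; nothing more can be done
None
```

The job is handed in. By the camera measurements, the crank wound the spool anticlockwise at about 21.6 turns/min for some 7.7 s on end (average of two pictures 8 s apart). It never came near 30. The spool is at rest with the lug about 1 to 2 degrees past the pointer, and the knob is released with the gripper clear; I did not re-check the other things on the table in the final picture.

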